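# Load the board carrier and start the test

### The arm

A 6-joint arm with a two-finger parallel gripper is mounted at the origin on the work surface. World frame = base frame: x ahead of the robot, y to its left, z up, the work surface at z = 0. Lengths are in m, angles in rad, forces in N, time in s.
With the tool pointing down it reaches from about 0.3 to 0.825 m from the base axis. Payload 5.4 kg.
Tool frame: the origin (TCP) lies at the very end of the fingers, on their centre line; the grasp point (between the pads) lies 19 mm behind it; z points along the fingers, y is the line along which they close (so a half turn about z gives the same grasp; the last joint's range is limited). The gripper opens to 92 mm and grips with 3 to 60 N. Pads are 20 mm wide; open, the fingers measure 128 mm over their backs; the gripper's body (75 mm by 189 mm) begins 69 mm behind the grasp point.
Start: joints at [0.956, 0.158, 1.597, -0, 1.386, -0.21], TCP at [0.226, 0.529, 0.215] pointing down, gripper open.
Joint ranges: [-2.91, 2.91], [-0.94, 2.29], [0.18, 2.7], [-1.29, 4.43], [0.17, 2.64], [-3, 3]. Speed limits (rad/s): [2.57, 2.57, 3.14, 3.14, 3.14, 3.14].

### API

Orientations are given as a rotation vector (axis times angle).
In Python, from workcell import bot gives the robot as it stands. Calls block until the motion is done:
- bot.goto(position, orientation): joint-space move of the TCP to a pose.
- bot.line_to(position, rot=None, max_speed=0.15): straight line of the TCP; rot=None keeps the orientation; max_speed is the mean speed in m/s.
- bot.set_joints(angles): joint-space move.
- bot.set_gripper(opening, newtons=None): opening from 0.0 (shut) to 1.0 (fully open); newtons is the grip in N (None keeps the last); returns when the fingers have stopped.
- bot.hold(seconds).
- bot.inverse_kinematics(position, orientation): joint angles nearest the present ones, or None.
- bot.read_camera(name): name is "scene" or "side" or "wrist"; returns a dict with "pixels" (384x512x3 uint8, blue, green, red), "fx", "fy", "cx", "cy" (pixels), "k1" (the pictures are not rectified: a ray, as slopes to the right and down, at radius r is drawn at 1 + k1 r^2 times it, then the intrinsics apply), "R" (3x3) and "t" (3): a world point X has camera coordinates R X + t. Camera axes: x right, y down, z forward; pixel columns grow to the right and rows downward; lengths in m; the calibration is good to about 2 mm. A picture is of the moment at which its call begins. There is no depth.
A pose or a line that the arm cannot do raises bot.MotionError and nothing moves.
- bot.job_done(): hands the job in; it is judged then, once.
Readings, each from a call of its own:
- bot.current_clock(): time.
- bot.current_joints(): joint angles.
- bot.current_joint_vel(): joint speeds.
- bot.current_effort(): joint torques, N m.
- bot.current_ee_pos(): TCP position.
- bot.current_tool_rot(): TCP orientation.
- bot.current_contact_force(): force on the tool from outside, world axes, zero at the start.
- bot.current_ft_torque(): the same for the moment, N m.
- bot.current_opening(): opening from 0.0 (shut) to 1.0 (fully open).
- bot.current_grip_force(): force on a finger pad.
Only numpy, scipy, OpenCV 4.12 (cv2) and the standard library are available. Lean on these libraries where they do the work, as an engineer would, in place of code of your own. Each camera call takes 0.05 s, during which the arm holds its last target. There are 200 camera calls.

### The job

Slide the black slotted carrier along the bench, without lifting or tipping it, until it stands wholly inside the yellow outline, and move every circuit board out of the blue-and-silver rack into the carrier, each standing upright and fully down in a slot of its own (any slot, either way round). When the carrier stands loaded inside the outline, turn the red start key clockwise to its stop and let it spring back. At the end the boards and the carrier must still stand so; leave the other things on the bench where they are.

Things in the scene. Friction and masses are not known exactly. Their poses are not given: they have to be found in the camera images.
- rack: storage rack, silver walls, blue ribs, fixed, left or right of the robot. 100 (x) x 190 (y) x 70 high; origin: underside centre. 8 thick floor; walls along the +x and -x sides, 70 high, have 4 facing pairs of upright grooves at y -67.5, -22.5, 22.5, 67.5, flared at the top, 10 deep, bottoms 88 apart, 7 wide. Boards stand on the floor in pairs of grooves, their y along the rack's y, tops at 88.
- carrier: black carrier, loose, 0.5 kg, slides when pushed on a side (3 to 12 N). 100 (x) x 190 (y) x 70 high; origin: underside centre. 8 thick floor; walls along the +x and -x sides, 70 high, have 4 facing pairs of upright grooves at y -67.5, -22.5, 22.5, 67.5, flared at the top, 10 deep, bottoms 88 apart, 8 wide, else like the rack. Boards go in from above, feet on the floor, tops at 88.
- board1: green circuit board 80 wide (x), 4 thick (y), 80 tall (z, up while standing), 70 g. Origin: middle of its bottom edge. A white bar 56 long, 10 thick, 16 tall lies centred along its top edge (64 to 80 up): grip it there across the thickness. It must rise 62 mm to leave the grooves. Chips on its +y face are seen only. May be absent (None at the start).
- board2: green circuit board 80 wide (x), 4 thick (y), 80 tall (z, up while standing), 70 g. Origin: middle of its bottom edge. A white bar 56 long, 10 thick, 16 tall lies centred along its top edge (64 to 80 up): grip it there across the thickness. It must rise 62 mm to leave the grooves. Chips on its +y face are seen only. May be absent (None at the start).
- board3: green circuit board 80 wide (x), 4 thick (y), 80 tall (z, up while standing), 70 g. Origin: middle of its bottom edge. A white bar 56 long, 10 thick, 16 tall lies centred along its top edge (64 to 80 up): grip it there across the thickness. It must rise 62 mm to leave the grooves. Chips on its +y face are seen only. May be absent (None at the start).
- board4: green circuit board 80 wide (x), 4 thick (y), 80 tall (z, up while standing), 70 g. Origin: middle of its bottom edge. A white bar 56 long, 10 thick, 16 tall lies centred along its top edge (64 to 80 up): grip it there across the thickness. It must rise 62 mm to leave the grooves. Chips on its +y face are seen only. May be absent (None at the start).
- dock: yellow outline painted on the bench (flat, no collider), inner opening 130 (its x) x 220 (its y), lines 12 wide. Origin: centre. The carrier's long side (y) lies along its y, either way round.
- console: grey control box fixed to the bench, 120 (x) x 140 (y) x 50 high, carrying the red start key in the middle of its top. Origin: centre of the underside. The key's bar lies along the console's x at rest. It stands on the other side from the rack.
- key_grip (a point): point on the key's axis at the height to grip, 76 above the bench. The key is a red upright bar 60 long x 14 thick, from 58 to 90 above the bench, on a round grey foot; its axis is vertical. The point does not turn with the key; its axes are the console's.
- key (a joint): turn of the key, rad: 0 at rest, grows clockwise seen from above, stop at 1.2. A spring (about 0.02 N m at rest to 0.12 N m at the stop) returns it to 0 when released; it counts as turned to the stop above 1.1 and as back below 0.1.
- spool: bystander, loose (mm): solder spool, green flanges and bright wire, 64 dia x 54 high, standing. Leave alone.
- flux: bystander, loose (mm): amber bottle with black cap, 48 dia x 90 high, standing. Leave alone.
- screwdriver: bystander, loose (mm): screwdriver about 180 long, lying flat. Leave alone.
- meter: bystander, loose (mm): yellow hand multimeter 140 x 70 x 30, lying flat. Leave alone.
- mug: bystander, loose (mm): white mug, 80 dia x 90 high. Leave alone.
- enclosure: bystander, loose (mm): open grey metal enclosure with a board in it, 110 x 75 x 30. Leave alone.

How it is judged:
On the way, in this order (a step that is already met when the one before it is completed fails the run):
1. every board stands fully down in the carrier, released, and the carrier stands inside the outline (z of board1 in the frame of carrier between 0.003 and 0.015 m and x of board1 in the frame of carrier between -0.01 and 0.01 m and y of board1 in the frame of carrier between -0.08 and 0.08 m and angle between each of board1, board2, board3, board4's own z axis and vertical below 0.2 rad and contact force between each of board1, board2, board3, board4 and the fingers below 0.05 N and linear speed of each of board1, board2, board3, board4 below 0.03 m/s and z of board2 in the frame of carrier between 0.003 and 0.015 m and x of board2 in the frame of carrier between -0.01 and 0.01 m and y of board2 in the frame of carrier between -0.08 and 0.08 m and z of board3 in the frame of carrier between 0.003 and 0.015 m and x of board3 in the frame of carrier between -0.01 and 0.01 m and y of board3 in the frame of carrier between -0.08 and 0.08 m and z of board4 in the frame of carrier between 0.003 and 0.015 m and x of board4 in the frame of carrier between -0.01 and 0.01 m and y of board4 in the frame of carrier between -0.08 and 0.08 m and x of carrier in the frame of dock between -0.018 and 0.018 m and y of carrier in the frame of dock between -0.018 and 0.018 m and angle between the y axis of carrier and the y axis of dock, either way round below 0.2 rad and height (world z) of carrier below 0.006 m and angle between carrier's own z axis and vertical below 0.05 rad and linear speed of carrier below 0.02 m/s), for 0.2 s.
2. the start key is turned to its stop (above 1.1 rad) (value of joint key above 1.1 rad), for 0.1 s.
3. the start key has sprung back (below 0.1 rad) (value of joint key below 0.1 rad), for 0.2 s.
At the end, for the whole second after the job is handed in: Every board stands released and still in a carrier slot, within 7 mm of the carrier floor, tilted under 0.2 rad; the carrier rests flat, centred on the outline within 18 mm along each of its axes and 0.2 rad in direction; the key is back below 0.1 rad (all of step 1 and value of joint key below 0.1 rad); the robot touches nothing.
It fails at once if the carrier is lifted over 30 mm off the bench (height (world z) of carrier above 0.03 m).
It fails at once if the carrier is tipped over 0.4 rad (angle between carrier's own z axis and vertical above 0.4 rad).
It fails at once if another thing on the bench is moved more than 50 mm (distance of any of spool, flux, screwdriver, meter, mug, enclosure from where it was at the start of the episode above 0.05 m).
Of board1, board2, board3, board4 only 2 to 4 are there at a start; the rules pass over those that are not, and their reading is None.
At some moment in a run one of carrier may be knocked a few centimetres aside while the robot is not near it.
It also fails if it takes over 210 s, if anything falls off the work surface, if the arm or the gripper's body presses on something with over 40 N, if the wrist force passes 120 N, or if a joint passes its speed limit or range.

## Working session

There is one attempt and no reset: what is moved stays moved. The work goes in short steps, each a Python script; the robot and the scene stay as the last script left them, time stands still between calls to the robot, and variables do not carry over. Pictures are saved under pics/ and viewed, at most 14 in all, crops included, and the job is handed in when it is done.

```bash
ls; mkdir -p pics
python3 - <<'E'
from workcell import bot
import cv2, numpy as np
for n in ("scene","side","wrist"):
    c=bot.read_camera(n); cv2.imwrite(f"pics/{n}0.png",c["pixels"])
    print(n,c["fx"],c["fy"],c["cx"],c["cy"],c["k1"],np.round(c["R"],3).tolist(),np.round(c["t"],3), (-np.array(c["R"]).T@c["t"]).round(3))
print(bot.current_clock(),bot.current_tool_rot())
E
```

```text
pics
scene 469.387982741577 469.387982741577 253.4917597709509 186.6473140679854 0.04221976522564581 [[0.266, 0.964, -0.015], [0.538, -0.161, -0.827], [-0.8, 0.212, -0.562]] [-0.134 -0.202  1.802] [ 1.585 -0.286  0.842]
side 460.3925740199421 460.3925740199421 259.3175976619839 191.8199963901204 0.029955802939910257 [[0.789, -0.614, -0.008], [-0.41, -0.517, -0.751], [0.457, 0.596, -0.66]] [-0.392  0.255  1.116] [-0.097 -0.775  0.925]
wrist 266.00184678392446 266.00184678392446 254.19130531102127 192.36242153203915 -0.0038513608473850786 [[0.394, 0.919, -0.001], [0.887, -0.38, 0.264], [0.242, -0.105, -0.964]] [-0.574 -0.03   0.391] [0.158 0.558 0.384]
0.15 [-6.31434831e-01 -3.07691823e+00  2.02420580e-03]
```

View pics/scene0.png

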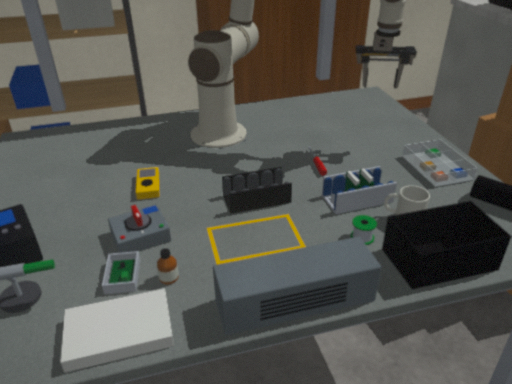

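View pics/side0.png

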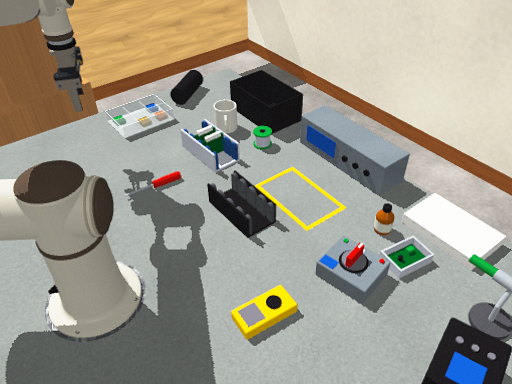

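```bash
cat > h.py <<'E'
from workcell import bot
import cv2, numpy as np
from scipy.spatial.transform import Rotation as Ro
def cam(n,save=None):
    c=bot.read_camera(n); c["R"]=np.array(c["R"]); c["t"]=np.array(c["t"])
    if save: cv2.imwrite(f"pics/{save}.png",c["pixels"])
    return c
def K(c): return np.array([[c["fx"],0,c["cx"]],[0,c["fy"],c["cy"]],[0,0,1]])
def D(c): return np.array([c["k1"],0,0,0,0])
def proj(c,X): return cv2.projectPoints(np.array(X,float).reshape(-1,3),cv2.Rodrigues(c["R"])[0],c["t"],K(c),D(c))[0][:,0]
def world(c,px,z):
    u=cv2.undistortPoints(np.array(px,float).reshape(-1,1,2),K(c),D(c))[:,0]
    d=np.c_[u,np.ones(len(u))]@c["R"]; o=-c["R"].T@c["t"]
    return o+d*((z-o[2])/d[:,2])[:,None]
def down(yaw):  # tool y (closing line) points along world angle yaw
    y=np.array([np.cos(yaw),np.sin(yaw),0]); z=np.array([0,0,-1.]); x=np.cross(y,z)
    return Ro.from_matrix(np.c_[x,y,z]).as_rotvec()
def frame(p,l):  # local -> world for pose (x,y,yaw)
    l=np.atleast_2d(np.array(l,float)); c,s=np.cos(p[2]),np.sin(p[2])
    return np.c_[p[0]+c*l[:,0]-s*l[:,1],p[1]+s*l[:,0]+c*l[:,1],l[:,2]]
E
python3 - <<'E'
from h import *
c=cam("scene"); s=cam("side")
print("dock sc",world(c,[(207,233),(297,216),(304,247),(214,262)],0).round(3).tolist())
print("dock sd",world(s,[(257,186),(296,168),(345,206),(308,229)],0).round(3).tolist())
print("carrier top sd",world(s,[(208,183),(237,174),(275,213),(247,234)],[.07,.07,.03,0.][0]).round(3).tolist())
print("rack sd top",world(s,[(181,130),(210,120),(239,148)],.07).round(3).tolist())
print("console sd top",world(s,[(317,262),(342,236),(389,266),(363,292)],.05).round(3).tolist())
print("key",world(s,[(356,252)],.09).round(3),world(c,[(138,212)],.09).round(3))
w=cam("wrist")
T=Ro.from_rotvec(bot.current_tool_rot()).as_matrix()
print("cam in tool",(T.T@(-w["R"].T@w["t"]-np.array(bot.current_ee_pos()))).round(3),(w["R"]@T).round(3).tolist())
for x,y,n in ((.5,.2,'a'),(.5,-.2,'a')):
  for yaw in (0,np.pi/2,-np.pi/2,np.pi):
    for z in (.25,.3,.35):
      print(x,y,yaw,z,bot.inverse_kinematics([x,y,z],down(yaw)) is not None)
E
```

```text
dock sc [[0.571, -0.153, 0.0], [0.569, 0.114, 0.0], [0.702, 0.086, -0.0], [0.691, -0.157, -0.0]]
dock sd [[0.555, 0.087, -0.0], [0.709, 0.079, 0.0], [0.702, -0.145, 0.0], [0.554, -0.147, -0.0]]
carrier top sd [[0.404, 0.12, 0.07], [0.493, 0.101, 0.07], [0.476, -0.096, 0.07], [0.371, -0.111, 0.07]]
rack sd top [[0.483, 0.405, 0.07], [0.592, 0.397, 0.07], [0.574, 0.203, 0.07]]
console sd top [[0.46, -0.277, 0.05], [0.571, -0.254, 0.05], [0.588, -0.394, 0.05], [0.482, -0.407, 0.05]]
key [[ 0.529 -0.335  0.09 ]] [[ 0.541 -0.327  0.09 ]]
cam in tool [ 0.075 -0.    -0.17 ] [[-0.0, 1.0, -0.0], [-0.964, -0.0, -0.265], [-0.265, 0.0, 0.964]]
0.5 0.2 0 0.25 True
0.5 0.2 0 0.3 True
0.5 0.2 0 0.35 True
0.5 0.2 1.5707963267948966 0.25 True
0.5 0.2 1.5707963267948966 0.3 True
0.5 0.2 1.5707963267948966 0.35 True
0.5 0.2 -1.5707963267948966 0.25 True
0.5 0.2 -1.5707963267948966 0.3 True
0.5 0.2 -1.5707963267948966 0.35 True
0.5 0.2 3.141592653589793 0.25 True
0.5 0.2 3.141592653589793 0.3 True
0.5 0.2 3.141592653589793 0.35 True
0.5 -0.2 0 0.25 True
0.5 -0.2 0 0.3 True
0.5 -0.2 0 0.35 True
0.5 -0.2 1.5707963267948966 0.25 True
0.5 -0.2 1.5707963267948966 0.3 True
0.5 -0.2 1.5707963267948966 0.35 True
0.5 -0.2 -1.5707963267948966 0.25 True
0.5 -0.2 -1.5707963267948966 0.3 True
0.5 -0.2 -1.5707963267948966 0.35 True
0.5 -0.2 3.141592653589793 0.25 True
0.5 -0.2 3.141592653589793 0.3 True
0.5 -0.2 3.141592653589793 0.35 True
```

Run:
```python
from h import *
import pickle
V={}
for n,x,y,z in (("rack",.52,.3,.3),("car",.52,0.,.33),("con",.5,-.33,.3)):
    bot.goto([x,y,z],down(np.pi/2)); bot.hold(.3); V[n]=cam("wrist",n+"1")
pickle.dump(V,open("v.pkl","wb")); print(bot.current_clock())
```

```text
5.1917
```

View pics/rack1.png

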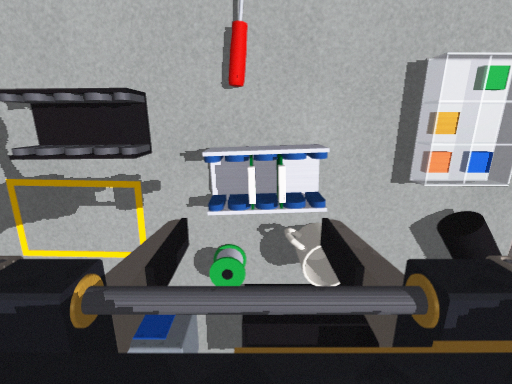

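View pics/car1.png

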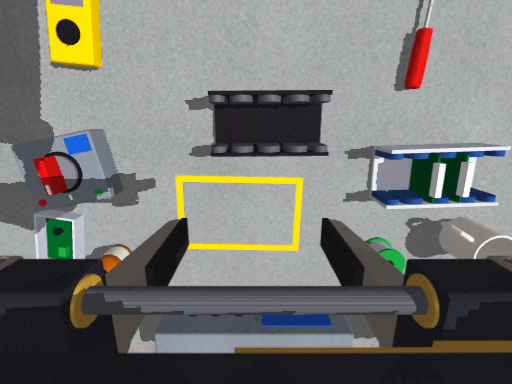

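View pics/con1.png

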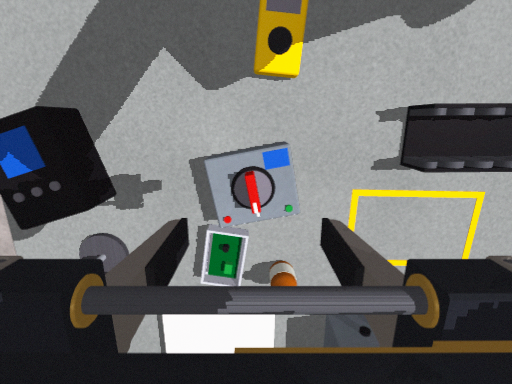

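Run:
```python
from h import *
import pickle
V=pickle.load(open("v.pkl","rb"))
def crop(n,x,y,w,h,k): return cv2.resize(V[n]["pixels"][y:y+h,x:x+w],None,fx=k,fy=k,interpolation=cv2.INTER_CUBIC)
M=np.zeros((600,800,3),np.uint8)
M[:300,:560]=crop("rack",196,142,140,75,4); M[300:,:560]=crop("car",202,86,140,75,4)
M[:300,560:]=crop("con",200,135,80,100,3)[:300,:240]; 
cv2.imwrite("pics/mont.png",M)
c=V["car"]; g=c["pixels"].astype(int)
m=((g[...,2]>180)&(g[...,1]>140)&(g[...,0]<80)).astype(np.uint8); m[:,:130]=0;m[:,320:]=0;m[:165]=0;m[258:]=0
cn=max(cv2.findContours(m,0,2)[0],key=cv2.contourArea)
P=world(c,cn[:,0].astype(float),0)[:,:2].astype(np.float32); print("dock",cv2.minAreaRect(P))
```

```text
dock ((0.6276556849479675, -0.029770709574222565), (0.24376055598258972, 0.15454109013080597), 89.00792694091797)
```

View pics/mont.png

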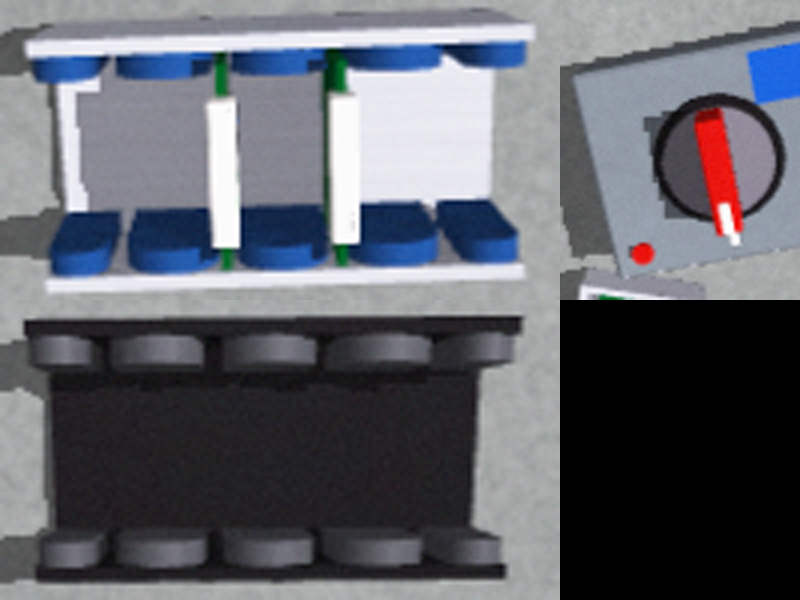

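Run:
```python
from h import *
import pickle
from scipy.optimize import least_squares
V=pickle.load(open("v.pkl","rb"))
def fit(n,px,L,p0):
    c=V[n]; r=least_squares(lambda p:(proj(c,frame(p,L))-px).ravel(),p0); print(n,r.x.round(4),np.abs(r.fun).max().round(2)); return r.x
f=lambda a,ox,oy,k:(np.array(a,float)+.5)/k-.5+[ox,oy]
C=[(-.05,-.095,.07),(-.05,.095,.07),(.05,.095,.07),(.05,-.095,.07)]
R=fit("rack",f([(27,42),(533,25),(524,277),(48,292)],196,142,4),C,[.53,.3,0])
A=fit("car",f([(26,21),(522,18),(505,278),(38,280)],202,86,4),C,[.44,0,0])
c=V["rack"]
for b in ([(207,99),(235,97),(240,247),(213,249)],[(328,95),(357,94),(360,243),(331,245)]):
    w=world(c,f(b,196,142,4),.088); print("bar",w.mean(0).round(4),np.arctan2(*(w[3]+w[2]-w[0]-w[1])[1::-1]).round(3))
    q=frame((0,0,-R[2]),w.mean(0)-[R[0],R[1],0]); print(" in rack",q.round(4))
fit("con",np.array([(205,159),(289,143.5),(299,212.5),(221.2,227.3)]),[(-.06,-.07,.05),(-.06,.07,.05),(.06,.07,.05),(.06,-.07,.05)],[.53,-.33,0])
w=world(V["con"],f([(708,119),(735,240)],-560/3+200,135,3),.09); print("key",w.mean(0).round(4),np.arctan2(*(w[1]-w[0])[1::-1]))
```

```text
rack [0.5389 0.3194 0.0345] 0.31
car [0.4525 0.0253 0.0062] 0.62
bar [0.539  0.2968 0.088 ] 0.034
 in rack [[-0.0007 -0.0226  0.088 ]]
bar [0.5376 0.3413 0.088 ] 0.047
 in rack [[-0.0006  0.0219  0.088 ]]
con [ 0.5324 -0.3303  0.1878] 2.14
key [ 0.5344 -0.33    0.09  ] 0.21185218957335847
```

```bash
cat >> h.py <<'E'
def look(p=(.55,-.03,.33),save=None):
    bot.goto(list(p),down(np.pi/2)); bot.hold(.3); return cam("wrist",save)
E
python3 - <<'E'
from h import *
A=np.array([.4525,.0253,.0062]); T=np.array([.6277,-.0298,-.0173])
bot.set_gripper(.45)
g=lambda p,z:frame(p,[-.042,0,z])[0].tolist()
bot.goto(g(A,.2),down(A[2])); bot.line_to(g(A,.045))
print(bot.current_contact_force()); bot.set_gripper(0,35); print(bot.current_opening()*92,bot.current_contact_force())
bot.line_to(g(T,.045),down(T[2]),max_speed=.05); print(bot.current_contact_force())
bot.set_gripper(.45); print(bot.current_contact_force()); bot.line_to(g(T,.2))
look(save="car2"); print(bot.current_clock())
E
python3 -c "
import cv2;i=cv2.imread('pics/car2.png')[110:260,150:350];cv2.imwrite('pics/car2c.png',cv2.resize(i,None,fx=4,fy=4,interpolation=2))"
```

```text
[0.28333015 0.06090025 0.34932349]
15.882675521371741 [-0.89768159  0.1680944   3.87490692]
[-11.24635622   4.71680234  13.98925928]
[ 0.20449743 -0.662469    0.8558233 ]
16.8917
```

View pics/car2c.png

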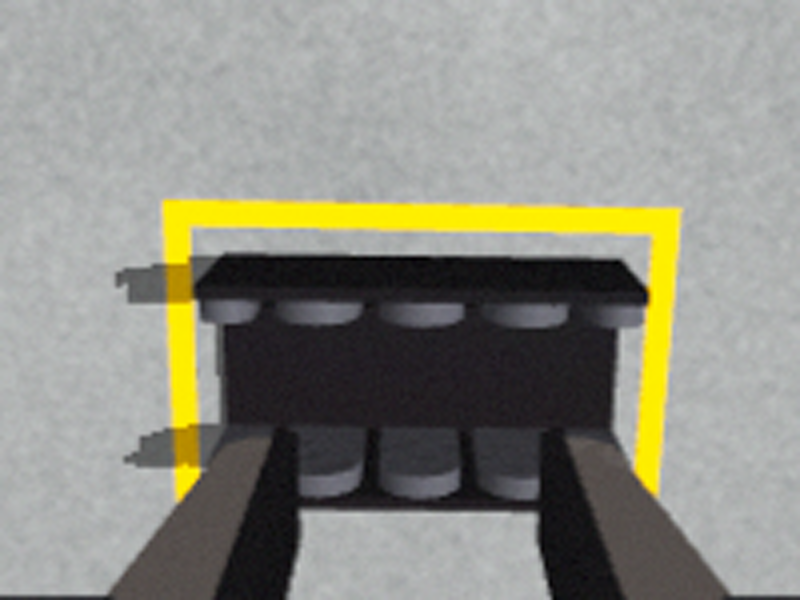

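```bash
cat >> h.py <<'E'
from scipy.optimize import minimize
BOX=[(sx*.05,sy*.095,z) for sx in(-1,1) for sy in(-1,1) for z in(0,.07)]
def carrier(p0=(.6277,-.0298,-.017),c=None,view=(.5,-.03,.36)):
    """pose of the carrier from the dark silhouette in a wrist picture: match of convex hulls"""
    if c is None: c=look(view)
    S=4; g=c["pixels"].max(2); m=np.uint8(g<58)
    roi=np.zeros_like(m); h0=cv2.convexHull(proj(c,frame(p0,BOX)).astype(np.float32))
    cv2.fillConvexPoly(roi,h0.astype(np.int32),1); m&=cv2.dilate(roi,np.ones((3,3)),iterations=14)
    m=cv2.morphologyEx(m,cv2.MORPH_OPEN,np.ones((3,3)))
    n,l,st,_=cv2.connectedComponentsWithStats(m); m=np.uint8(l==1+st[1:,4].argmax())
    H=cv2.convexHull(np.argwhere(m)[:,::-1].astype(np.float32))
    def poly(p): return cv2.convexHull(proj(c,frame(p,BOX)).astype(np.float32))
    def iou(p):
        a=poly(p); i=cv2.intersectConvexConvex(a,H)[0]; return i/(cv2.contourArea(a)+cv2.contourArea(H)-i)
    r=minimize(lambda p:-iou(p),p0,method="Nelder-Mead",options=dict(initial_simplex=np.array(p0)+np.vstack([np.zeros(3),np.diag([.02,.02,.08])]),xatol=1e-5,fatol=1e-6))
    return r.x,-r.fun
E
python3 - <<'E'
from h import *
import pickle
print("known .4525 .0253 .0062:",carrier((.45,.02,0),c=pickle.load(open("v.pkl","rb"))["car"]))
bot.set_gripper(1); print(carrier()); print(carrier(view=(.48,-.08,.3))); print(bot.current_clock())
cam("wrist","car3")
E
```

```text
known .4525 .0253 .0062: (array([0.45293482, 0.02420285, 0.01075973]), np.float64(0.9668763168583294))
(array([ 6.25850862e-01, -2.95671725e-02, -4.77816814e-04]), np.float64(0.9360362126541121))
(array([ 0.62633719, -0.02597218, -0.02223829]), np.float64(0.8845448235745547))
19.2083
```

View pics/car3.png

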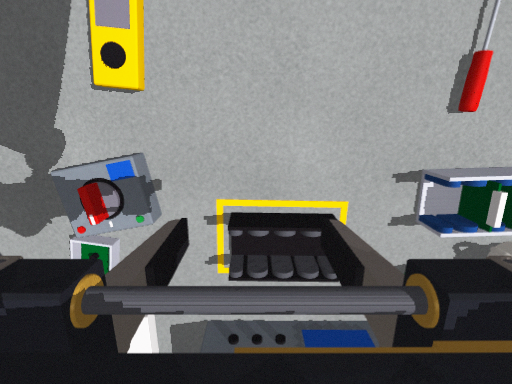

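```bash
sed -i 's/view=(.5,-.03,.36)/view=(.39,-.03,.33)/' h.py
cat >> h.py <<'E'
def pick(px,py,yaw):
    bot.set_gripper(.3); bot.goto([px,py,.2],down(yaw+np.pi/2)); bot.line_to([px,py,.061])
    bot.set_gripper(0,25); print("grip",bot.current_opening()*92,bot.current_grip_force())
    bot.line_to([px,py,.19],max_speed=.1)
def place(p,sy,dx=0):
    q=lambda z:frame(p,[dx,sy,z])[0].tolist(); r=down(p[2]+np.pi/2)
    bot.goto(q(.19),r); bot.line_to(q(.125),max_speed=.08); F0=np.array(bot.current_contact_force())
    for z in (.11,.095,.08,.07,.0625):
        bot.line_to(q(z),max_speed=.05); F=np.array(bot.current_contact_force())-F0; print(z,F.round(1))
        if np.abs(F).max()>15: print("JAM"); return False
    bot.set_gripper(.3); bot.line_to(q(.19)); return True
E
python3 - <<'E'
from h import *
bot.set_gripper(.3);print(carrier())
pick(.539,.2968,.0345)
p,i=carrier(); cam("wrist","hold1"); print(p,i)
print(bot.current_clock())
E
```

```text
(array([ 0.58930259, -0.00686515, -0.26769837]), np.float64(0.6896766846251329))
grip 9.566293663698255 25.000610053539276
[ 0.6728145  -0.11489015  1.47360361] 0.5050576120420084
27.5417
```

View pics/hold1.png

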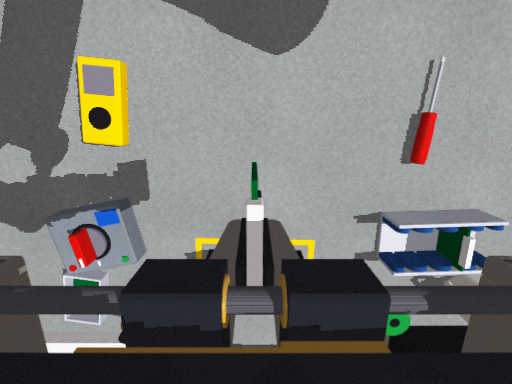

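```bash
sed -i 's/view=(.39,-.03,.33)/view=(.69,-.03,.33)/' h.py
python3 - <<'E'
from h import *
p,i=carrier(); cam("wrist","hold2"); print(p,i, bot.current_clock())
E
```

```text
[ 0.62567689 -0.02950513 -0.01282452] 0.9604397778486349 29.0917
```

View pics/hold2.png

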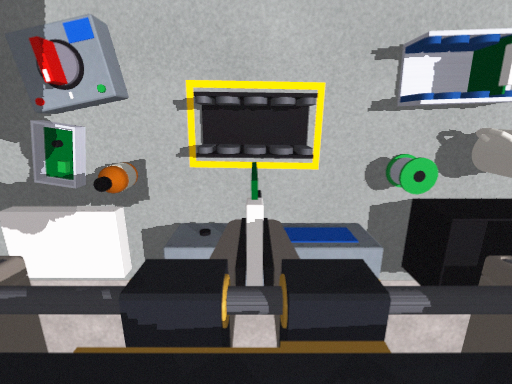

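```bash
python3 - <<'E'
from h import *
p=np.array([.6257,-.0295,-.0128])
if place(p,-.0225):
    p,i=carrier(p0=tuple(p)); cam("wrist","pl1"); print(p,i)
print(bot.current_clock())
E
python3 -c "
import cv2;i=cv2.imread('pics/pl1.png')[70:190,176:336];cv2.imwrite('pics/pl1c.png',cv2.resize(i,None,fx=5,fy=5,interpolation=2))"
```

```text
0.11 [ 0.2  1.2 -0.3]
0.095 [ 0.   0.4 -0.2]
0.08 [ 0.5  1.7 -0.8]
0.07 [-0.   0.2 -0.1]
0.0625 [-0.3  1.1 -0.1]
[ 0.62568594 -0.02948831 -0.01287418] 0.9624792689519251
35.2417
```

View pics/pl1c.png

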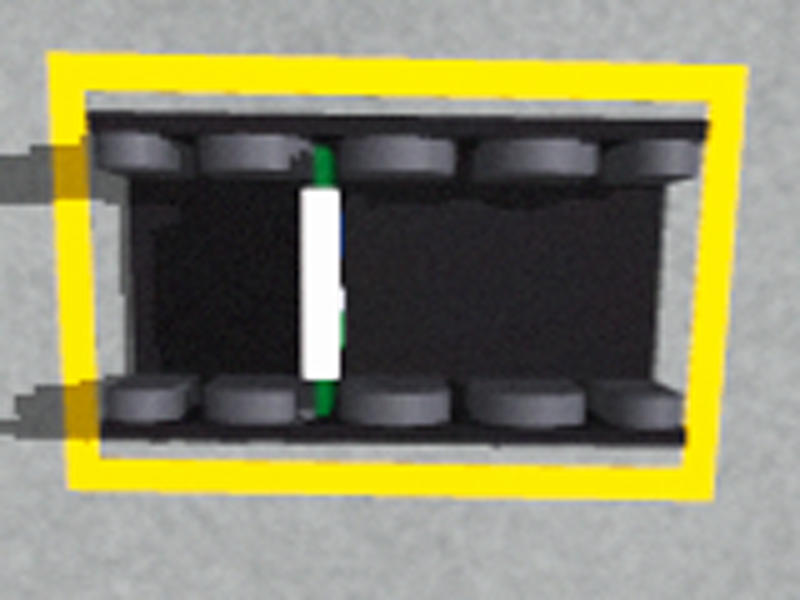

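Board 1 is down in its slot at crop (322,285), between the ribs, and the carrier is inside the outline. Next is the second board.

```bash
python3 - <<'E'
from h import *
pick(.5378,.3415,.0345)
p,i=carrier(); cam("wrist","hold3"); print(p,i,bot.current_clock())
if i>.95 and np.abs(p-[.6257,-.0295,-.0129]).max()<.01:
    print(place(p,.0225)); print(carrier(),bot.current_clock()); cam("wrist","pl2")
E
python3 -c "
import cv2;i=cv2.imread('pics/pl2.png')[40:200,146:366];cv2.imwrite('pics/pl2c.png',cv2.resize(i,None,fx=3.6,fy=3.6,interpolation=2))"
```

```text
grip 9.453752326112484 25.000549256801605
[ 0.62566917 -0.03040447 -0.01282221] 0.9604260966001346 41.9
0.11 [ 1.3  0.6 -1.6]
0.095 [-0.6  0.2 -0.8]
0.08 [ 0.9  0.4 -0.5]
0.07 [ 1.4 -0.4 -0.1]
0.0625 [0.  0.1 0.1]
True
(array([ 0.62568373, -0.02889199, -0.0127876 ]), np.float64(0.9629011120442135)) 48.0
```

View pics/pl2c.png

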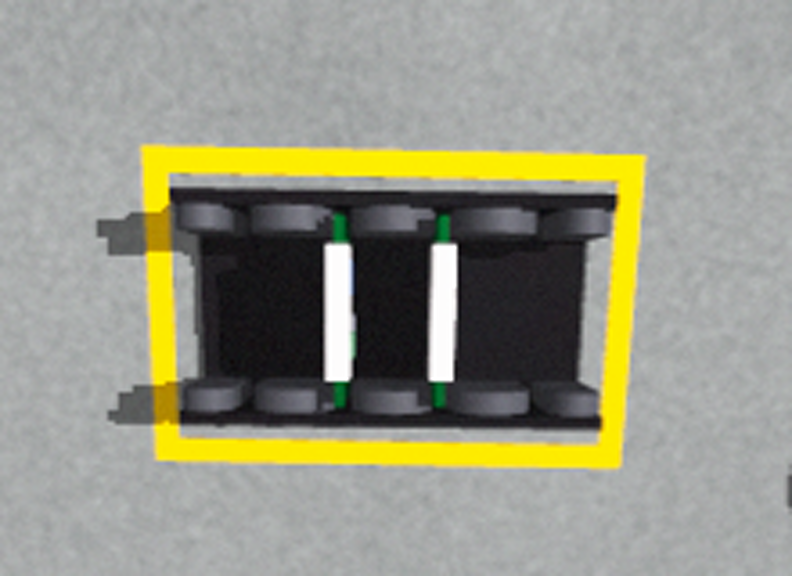

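Run:
```python
from h import *
import pickle
c=pickle.load(open("v.pkl","rb"))["con"]; print("flux cap",world(c,[(284,283)],.09),"encl",world(c,[(206,228),(247,226),(243,286)],.03).round(3).tolist())
k=[.533,-.330]; y0=.2+np.pi/2
for a in (y0,y0-np.pi):
    for z in (.2,.062): 
        print(a,[np.round(q,2).tolist() if (q:=bot.inverse_kinematics(k+[z],down(a-t))) is not None else None for t in (0,1.2)])
```

```text
flux cap [[ 0.68435675 -0.2801182   0.09      ]] encl [[0.613, -0.415, 0.03], [0.609, -0.342, 0.03], [0.732, -0.35, 0.03]]
1.7707963267948965 [[-0.75, 0.3, 1.46, 0.0, 1.38, -2.52], [-0.75, 0.3, 1.46, 0.0, 1.38, -1.32]]
1.7707963267948965 [[-0.75, 0.44, 1.56, 0.0, 1.13, -2.52], [-0.75, 0.44, 1.56, 0.0, 1.13, -1.32]]
-1.3707963267948966 [[-0.75, 0.3, 1.46, 0.0, 1.38, 0.62], [-0.75, 0.3, 1.46, -0.0, 1.38, 1.82]]
-1.3707963267948966 [[-0.75, 0.44, 1.56, 0.0, 1.13, 0.62], [-0.75, 0.44, 1.56, -0.0, 1.13, 1.82]]
```

Run:
```python
from h import *
k=[.533,-.330]; y0=.2-np.pi/2
bot.set_gripper(.4); bot.goto(k+[.2],down(y0)); bot.line_to(k+[.062],max_speed=.1); print(bot.current_contact_force())
bot.set_gripper(0,20); print("grip",bot.current_opening()*92,bot.current_contact_force())
for t in (.4,.8,1.1,1.2,1.23):
    bot.line_to(k+[.062],down(y0-t),max_speed=.05); print(t,np.round(bot.current_ft_torque(),2),np.round(bot.current_contact_force(),1))
    if t>1.1: cam("side",f"key{int(t*100)}")
bot.hold(.4)
bot.set_gripper(1); bot.hold(1.); print(bot.current_contact_force())
bot.line_to(k+[.25]); print(carrier(),bot.current_clock()); cam("wrist","end")
I=np.hstack([cv2.resize(cv2.imread(f"pics/{n}.png")[y:y+h,x:x+w],(400,600),interpolation=2) for n,x,y,w,h in (("key123",310,200,100,150),)]+[cv2.resize(cam("side")["pixels"][200:350,310:410],(400,600),interpolation=2)])
cv2.imwrite("pics/keys.png",I)
```

```text
[-0.10793043  0.42157083  0.0609482 ]
grip 13.765416410553026 [ 1.68999801 -5.50925508 -2.85424914]
0.4 [-0.87 -0.15 -0.01] [ 2.2 -5.7 -2.8]
0.8 [-0.89 -0.03  0.06] [ 1.3 -5.9 -3.6]
1.1 [-0.87 -0.05  0.1 ] [ 1.  -6.1 -3.1]
1.2 [-0.9  -0.08  0.09] [ 1.6 -6.4 -1.8]
1.23 [-0.94 -0.11  0.35] [ 0.9 -5.3 -3. ]
[ 0.07479259  1.29413883 -0.43994661]
(array([ 0.62567359, -0.02934956, -0.01285825]), np.float64(0.965222527853885)) 62.0167
```

View pics/keys.png

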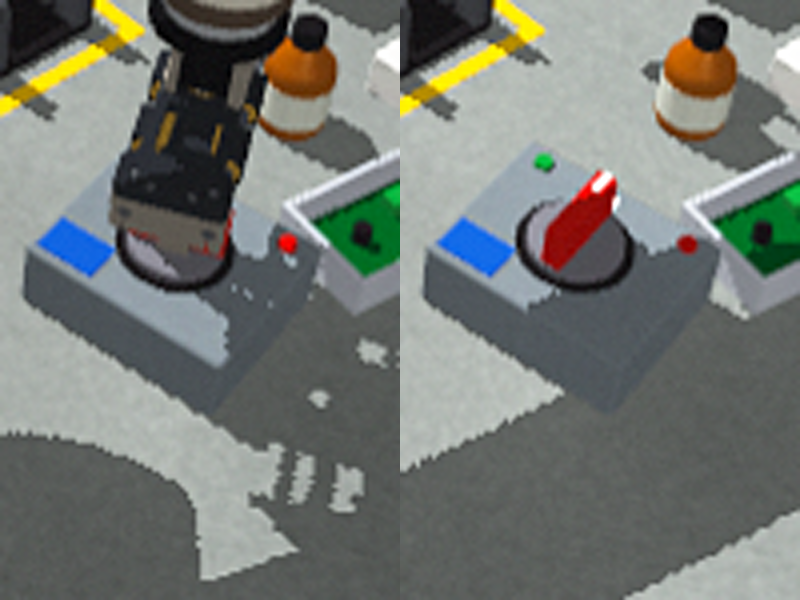

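View pics/end.png

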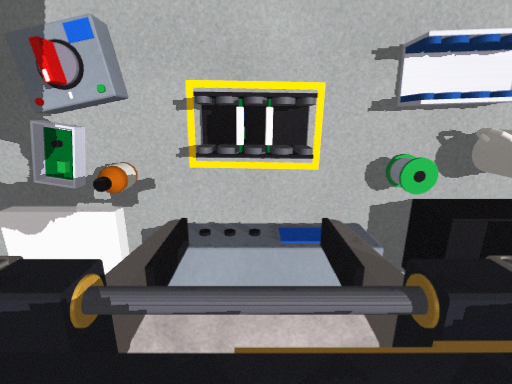

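The torque jump from 0.09 to 0.35 N m at 1.23 rad shows the key reached its stop. The key is back at rest at crop (580,220). The carrier is loaded, with bars at (240,125) and (269,125), and stands inside the outline. The rack, in the part in view, is empty.

```bash
python3 -c "
from workcell import bot
print(bot.job_done(), bot.current_clock())"
```

```text
the job is handed in; nothing more can be done
the job is handed in; nothing more can be done
```

I handed the job in at about 62 s: both boards in the rack are now down in carrier slots, the carrier stands inside the yellow outline, and the key was turned to its stop and sprang back. No verdict was returned.

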